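# Set the red-dot culture dish apart

## Task

Three lidded petri dishes stand touching in a row on the bench. Slide the dish with the red dot on its lid straight out of the row, away from the robot, until the whole dish lies between the two yellow tape lines. Push it along the bench without lifting or tipping it, leave the other two dishes where they stand, and let go.

Things in the scene. Friction and masses are not known exactly. Their poses are not given: they have to be found in the camera images.
- red_dish: The dish to set apart: closed round clear petri dish with a red dot (22 mm) in the middle of its lid; outer diameter 60 mm, height 15 mm, about 40 g, loose, slides easily. Origin at the centre of its underside, z up. It may be at either end or in the middle of the row.
- blue_dish: Like the red dish, with a blue dot; must stay where it is. Same size and origin.
- green_dish: Like the red dish, with a green dot; must stay where it is. Same size and origin. The three dish centres lie on a straight line, 60 mm apart, so that rims touch; the row runs nearly parallel to the tape lines (within about 6 degrees), on the robot's side of them, the middle dish's centre 120 to 130 mm from the lane's middle. At the start every dish's own x axis is square to the row and points to the tape lines. Both long sides of the row are free.
- lane: The lane between two parallel strips of yellow tape stuck on the bench, flat (no step). Each strip is 280 mm long and 12 mm wide; the inner edges are 120 mm apart. Origin on the bench in the middle between the strips; x points across the lane, away from the robot; y along the strips.

How it is judged:
By the outcome, as a careful person would: the job done as asked, in the order asked, and still so for the second after the job is handed in, with the robot touching nothing.
It also fails if it takes over 29 s, if anything falls off the work surface, if the arm or the gripper's body presses on something with over 40 N, if the wrist force passes 120 N, or if a joint passes its speed limit or range.

## Robot

A 6-joint arm with a two-finger parallel gripper is mounted at the origin on a cart in front of the work surface, level with it; the furniture and walls round the work are solid. World frame = base frame: x ahead of the robot, y to its left, z up, the work surface at z = 0. Lengths are in m, angles in rad, forces in N, time in s.
With the tool pointing down it reaches from about 0.275 to 0.75 m from the base axis. Payload 10.2 kg.
Tool frame: the origin (TCP) lies midway between the tips of the shut fingers; the grasp point (between the pads) lies 19 mm behind it; z points along the fingers, y is the direction in which the jaws open and shut (so a half turn about z gives the same grasp; the last joint's range is limited). The gripper opens to 85 mm and grips with 20 to 120 N. Pads are 22 mm wide; open, the fingers measure 114 mm over their backs; the gripper's body (76 mm by 85 mm) begins 54 mm behind the grasp point. The pads swing forward as they close: fully open they stand 13 mm farther back than shut.
Start: joints at [-0.223, 0.313, 1.498, -0, 1.331, -0.223], TCP at [0.525, -0, 0.231] pointing down, gripper open.
Joint ranges: [-2.94, 2.94], [-0.97, 2.17], [0.19, 2.56], [-1.23, 4.37], [0.02, 3.11], [-2.88, 2.88]. Speed limits (rad/s): [2.39, 2.39, 3.01, 3.14, 3.14, 3.14].

## Interface

Orientations are given as a rotation vector (axis times angle).
In Python, from bench import robot gives the robot as it stands.
- The arm moves only by the tool drive_tool, never from a script. Its argument "motion" is a list that holds one entry, the list of rows, each a list of 7 numbers: the shift along the tool's x, y, z in m, then the turn, a rotation vector about the tool's x, y, z in degrees, then the finger opening in m, from 0 to 0.0854. A call has 1 to 10 rows; each row is the pose to reach, as a shift and turn from the pose commanded when the call began, along the tool's axes at that moment; what a row does not reach only later rows make up. A row lasts 1/10 s, in which the tool goes at most 50 mm and 8.59 degrees, less where a joint would pass 70% of its speed; a pose out of reach is approached as far as the arm can. A call with a gripper value outside its range is refused whole. The fingers move at their own pace and stop on an object; the grip force is fixed at half the most. Time passes only in rows, so rows that repeat a pose let the fingers close. It gives the time, the measured TCP pose, the force and the opening at its end, in the units of the state.
- robot.sense(): the state, without advancing time (a new reading comes with each control period).
- robot.read_camera(name): name is "scene" or "side" or "wrist"; returns a dict with "image" (384x512x3 uint8, red, green, blue), "fovy" (degrees; the focal length in pixels is half the picture's height over the tangent of half this angle, whatever the lens; pixels are square), "cx", "cy" (the principal point, pixels), "extrinsics" (4x4, takes a point from camera to world coordinates); the wrist camera has in their place "tool_from_camera" (4x4, takes a point from camera to tool coordinates, whose origin is the TCP and whose axes are the flange's). Camera axes: x right, y down, z forward; pixel columns grow to the right and rows downward; lengths in m; the calibration is good to about 2 mm. A picture is of the moment at which its call begins: read the wrist's pose just before it. There is no depth.
- robot.close_job(): hands the job in, once; it reports no verdict.
The state is a dict: "clock": time; "qpos": joint angles; "qd": joint speeds; "joint_efforts": joint torques, N m; "eef_pos": TCP position; "tcp_rot": TCP orientation; "wrist_force": force on the tool from outside, world axes, zero at the start; "wrist_torque": the same for the moment, N m; "gripper_width": finger opening in m.
Only numpy, scipy, OpenCV 4.12 (cv2) and the standard library are available. Lean on these libraries where they do the work, as an engineer would, in place of code of your own. Each camera call takes 0.05 s, during which the arm holds its last target.

## Working session

There is one attempt and no reset: what is moved stays moved. The work goes in short steps, Python scripts to look and compute and a tool call to move; the robot and the scene stay as the last step left them, time stands still between calls to the robot, and variables do not carry over. Pictures are saved under pics/ and viewed, and the job is handed in when it is done.

Besides the shell and the picture viewer there is one more tool, called by a JSON object that holds its "method" and its "body". drive_tool: Moves the arm, as the interface text tells. Its arguments: {"type":"object","properties":{"motion":{"type":"array"}},"required":["motion"]}

```bash
ls; mkdir -p pics; python3 - <<'E'
from bench import robot
import cv2,numpy as np,json
s=robot.sense()
print({k:np.round(v,4).tolist() for k,v in s.items()})
import pickle
d={}
for n in ["scene","side","wrist"]:
    c=robot.read_camera(n); d[n]=c
    cv2.imwrite(f"pics/{n}0.png",c["image"][:,:,::-1])
    print(n,{k:np.round(v,4).tolist() for k,v in c.items() if k!="image"})
d['state']=s
pickle.dump(d,open("d0.pkl","wb"))
E
```

```text
pics
{'clock': 0.0, 'qpos': [-0.2234, 0.3134, 1.4985, -0.0, 1.331, -0.2234], 'qd': [-0.0002, -0.0006, -0.002, 0.0015, -0.0005, 0.0003], 'joint_efforts': [-0.0006, -41.2261, -25.9742, -0.0004, 0.0041, -0.0], 'eef_pos': [0.5247, 0.0, 0.2307], 'tcp_rot': [-2.2207, -2.2206, 0.0011], 'wrist_force': [0.2883, 0.1732, -0.1628], 'wrist_torque': [0.0557, 0.0534, -0.0423], 'gripper_width': 0.0854}
scene {'fovy': 44.5109, 'cx': 264.343, 'cy': 185.6399, 'extrinsics': [[-0.3007, 0.4754, -0.8268, 1.2706], [0.9536, 0.1354, -0.269, 0.1275], [-0.016, -0.8693, -0.494, 0.4718], [0.0, 0.0, 0.0, 1.0]]}
side {'fovy': 53.1309, 'cx': 255.2573, 'cy': 189.542, 'extrinsics': [[-0.0297, -0.5717, 0.8199, -0.0977], [-0.9995, 0.0106, -0.0288, -0.0657], [0.0078, -0.8204, -0.5717, 0.5339], [0.0, 0.0, 0.0, 1.0]]}
wrist {'fovy': 68.3114, 'cx': 252.5423, 'cy': 192.8915, 'tool_from_camera': [[-0.0, -0.9601, -0.2797, 0.0704], [1.0, -0.0002, 0.0005, 0.0008], [-0.0005, -0.2797, 0.9601, -0.1422], [0.0, 0.0, 0.0, 1.0]]}
```

View pics/scene0.png

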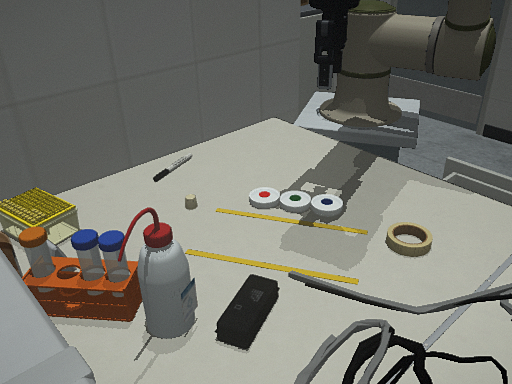

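View pics/side0.png

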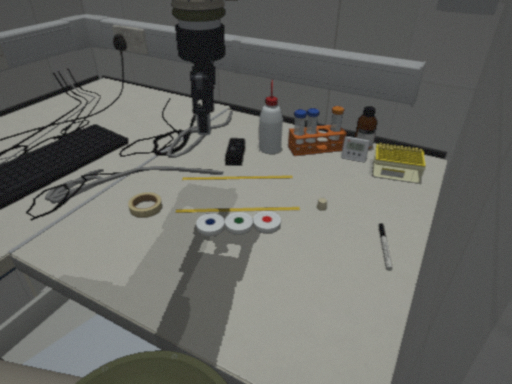

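View pics/wrist0.png

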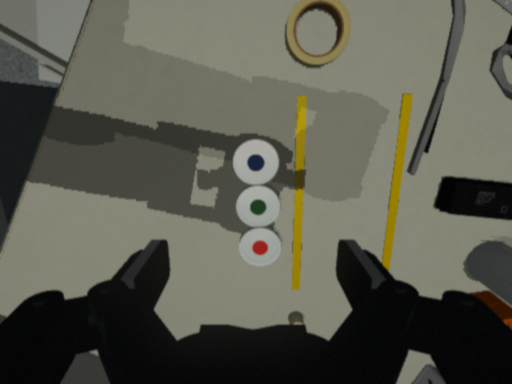

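Red is at one end of the row: scene (264,195), side (267,220), wrist (260,247). Green is in the middle and blue at the far end. Both tape lines can be seen in all three views.

```bash
cat > h.py <<'E'
import numpy as np,cv2
from scipy.spatial.transform import Rotation as R
def T(c,s=None):
    if "extrinsics" in c: return np.array(c["extrinsics"])
    M=np.eye(4);M[:3,:3]=R.from_rotvec(s["tcp_rot"]).as_matrix();M[:3,3]=s["eef_pos"]
    return M@np.array(c["tool_from_camera"])
def ray(c,s,uv,z):
    M=T(c,s);f=c["image"].shape[0]/2/np.tan(np.radians(c["fovy"])/2)
    uv=np.atleast_2d(uv).astype(float)
    d=np.c_[(uv[:,0]-c["cx"])/f,(uv[:,1]-c["cy"])/f,np.ones(len(uv))]@M[:3,:3].T
    o=M[:3,3];return (o+d*((z-o[2])/d[:,2])[:,None])[:,:2]
HS={"red":[(0,6),(174,180)],"green":[(50,85)],"blue":[(105,130)]}
def blobs(c,color,smin=90,vmin=40,amin=15):
    h=cv2.cvtColor(np.ascontiguousarray(c["image"]),cv2.COLOR_RGB2HSV);m=0
    for a,b in HS[color]: m=m|cv2.inRange(h,(a,smin,vmin),(b,255,255))
    n,l,st,ce=cv2.connectedComponentsWithStats(m)
    return [(st[i,4],ce[i]) for i in range(1,n) if st[i,4]>=amin]
def tape(c,s,amin=60):
    h=cv2.cvtColor(np.ascontiguousarray(c["image"]),cv2.COLOR_RGB2HSV)
    m=cv2.inRange(h,(21,130,60),(30,255,255))
    n,l,st,ce=cv2.connectedComponentsWithStats(m);o=[]
    for i in range(1,n):
        if st[i,4]<amin: continue
        ys,xs=np.where(l==i);p=ray(c,s,np.c_[xs,ys],0.)
        r=cv2.minAreaRect((p*1000).astype(np.float32))
        v=cv2.fitLine((p*1000).astype(np.float32),cv2.DIST_L2,0,.01,.01).ravel()
        o.append((st[i,4],ce[i].round(),r,v.round(3)))
    return o
E
python3 - <<'E'
from h import *
import pickle
d=pickle.load(open("d0.pkl","rb"));s=d["state"]
for n in ["scene","side","wrist"]:
    c=d[n];print(n)
    for k in HS:
        for a,ce in blobs(c,k,smin=70,vmin=25):
            p=ray(c,s,ce,.015)[0]
            if .2<p[0]<.75 and abs(p[1])<.25: print(k,a,ce.round(1),p.round(4))
    for t in tape(c,s): print(t)
E
```

```text
scene
red 56 [264.  193.7] [ 0.5362 -0.1124]
green 55 [294.6 197.6] [ 0.534  -0.0527]
blue 56 [326.3 201.4] [0.5311 0.007 ]
(np.int32(1720), array([ 35., 207.]), ((676.3629760742188, -534.48046875), (144.43455505371094, 91.8558578491211), 72.13092803955078), array([ 3.08000e-01,  9.51000e-01,  6.78810e+02, -5.28497e+02],
      dtype=float32))
(np.int32(600), array([292., 221.]), ((589.1162719726562, -50.12760925292969), (12.759003639221191, 278.7359619140625), 0.946426272392273), array([ 1.60000e-02, -1.00000e+00,  5.89001e+02, -4.54130e+01],
      dtype=float32))
(np.int32(884), array([273., 266.]), ((720.865234375, -48.180084228515625), (12.864694595336914, 279.347900390625), 0.943699836730957), array([ 1.7000e-02, -1.0000e+00,  7.2049e+02, -4.2639e+01], dtype=float32))
side
red 49 [266.6 218.6] [ 0.5376 -0.1129]
green 33 [238.6 219.9] [ 0.5345 -0.0531]
blue 34 [209.9 221.1] [0.5317 0.0074]
(np.int32(729), array([400., 155.]), ((834.401123046875, -506.45562744140625), (132.58834838867188, 97.71855163574219), 73.81177520751953), array([ 2.43000e-01,  9.70000e-01,  8.30579e+02, -5.04
[... 356 characters left out ...]
5.7298583984375), 0.8073428273200989), array([ 1.50000e-02, -1.00000e+00,  5.90777e+02, -5.11110e+01],
      dtype=float32))
wrist
red 182 [259.6 247.4] [ 0.5353 -0.1131]
green 163 [257.7 206.8] [ 0.5323 -0.0531]
blue 187 [255.3 162.2] [0.529 0.007]
(np.int32(1721), array([298., 189.]), ((588.478515625, -50.8568115234375), (12.329510688781738, 279.6456604003906), 0.8848196864128113), array([ 1.50000e-02, -1.00000e+00,  5.88266e+02, -3.69970e+01],
      dtype=float32))
(np.int32(1582), array([397., 178.]), ((720.1527709960938, -33.832191467285156), (12.630109786987305, 248.1319122314453), 0.786496639251709), array([ 1.60000e-02, -1.00000e+00,  7.20063e+02, -2.09420e+01],
      dtype=float32))
```

```bash
python3 - <<'E'
from h import *
import pickle
d=pickle.load(open("d0.pkl","rb"));s=d["state"]
print("side bottle base, box, cork", ray(d["side"],s,[(270,152),(235,163),(322,208)],0).round(3).tolist())
print("scene bottle base, box corner, cork", ray(d["scene"],s,[(168,333),(245,277),(190,208)],0).round(3).tolist())
E
```

```text
side bottle base, box, cork [[0.853, -0.14], [0.794, -0.042], [0.592, -0.243]]
scene bottle base, box corner, cork [[0.89, -0.133], [0.757, -0.073], [0.601, -0.239]]
```

{"method": "drive_tool", "body": {"motion": [[[-0.117, -0.053, 0.14, 0, 0, 88.3, 0.016], [-0.117, -0.053, 0.14, 0, 0, 88.3, 0.016], [-0.117, -0.053, 0.14, 0, 0, 88.3, 0.016], [-0.117, -0.053, 0.14, 0, 0, 88.3, 0.016], [-0.117, -0.053, 0.14, 0, 0, 88.3, 0.016], [-0.117, -0.053, 0.14, 0, 0, 88.3, 0.016], [-0.117, -0.053, 0.14, 0, 0, 88.3, 0.016], [-0.117, -0.053, 0.14, 0, 0, 88.3, 0.016], [-0.117, -0.053, 0.14, 0, 0, 88.3, 0.016], [-0.117, -0.053, 0.14, 0, 0, 88.3, 0.016]]]}}

```text
clock: 1.15
eef_pos: [0.4719, -0.117, 0.0911]
tcp_rot: [-3.14, -0.101, 0.001]
wrist_force: [0.1, 0.4, 0.3]
gripper_width: 0.0159
```

{"method": "drive_tool", "body": {"motion": [[[0, 0, 0, 0, 0, 2.4, 0.016], [0, 0, 0, 0, 0, 2.4, 0.016], [0, 0, 0, 0, 0, 2.4, 0.016], [0, 0, 0, 0, 0, 2.4, 0.016]]]}}

```text
clock: 1.55
eef_pos: [0.472, -0.117, 0.0912]
tcp_rot: [-3.141, -0.047, 0.0]
wrist_force: [-0.3, -0.5, 0.2]
gripper_width: 0.0161
```

```bash
python3 - <<'E'
from h import *
from bench import robot
s=robot.sense()
for n in ["wrist","side"]:
    c=robot.read_camera(n);cv2.imwrite(f"pics/{n}1.png",c["image"][:,:,::-1])
    for k in HS:
        for a,ce in blobs(c,k,smin=70,vmin=25):
            p=ray(c,s,ce,.015)[0]
            if .2<p[0]<.75 and abs(p[1])<.25: print(n,k,a,ce.round(1),p.round(4))
E
```

```text
wrist red 677 [249.  121.6] [ 0.5358 -0.1131]
wrist green 660 [169.  123.8] [ 0.5324 -0.0531]
wrist blue 701 [ 89.4 125.6] [0.5293 0.0068]
side red 42 [266.8 218.5] [ 0.5381 -0.1133]
side green 36 [238.5 220. ] [ 0.5343 -0.053 ]
side blue 53 [209.7 221.2] [0.5314 0.0078]
```

View pics/wrist1.png

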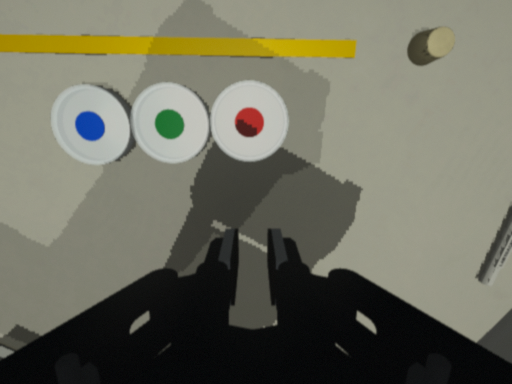

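The wrist view shows the two finger tips lined up behind the red dish (249,122), offset a little away from green (170,124). I'll lower the tool behind it now.

{"method": "drive_tool", "body": {"motion": [[[0, 0, 0.03, 0, 0, 0, 0.016], [0, 0, 0.06, 0, 0, 0, 0.016], [0, 0, 0.075, 0, 0, 0, 0.016], [0, 0, 0.082, 0, 0, 0, 0.016], [0, 0, 0.086, 0, 0, 0, 0.016], [0, 0, 0.086, 0, 0, 0, 0.016], [0, 0, 0.086, 0, 0, 0, 0.016]]]}}

```text
clock: 2.35
eef_pos: [0.4724, -0.1172, 0.006]
tcp_rot: [3.141, 0.046, 0.002]
wrist_force: [-0.1, -0.5, 0.2]
gripper_width: 0.016
```

{"method": "drive_tool", "body": {"motion": [[[0.005, 0, 0, 0, 0, 0, 0.016], [0.01, 0, 0, 0, 0, 0, 0.016], [0.014, 0, 0, 0, 0, 0, 0.016], [0.017, 0, 0, 0, 0, 0, 0.016], [0.02, 0, 0, 0, 0, 0, 0.016], [0.02, 0, 0, 0, 0, 0, 0.016]]]}}

```text
clock: 2.95
eef_pos: [0.4923, -0.1164, 0.0053]
tcp_rot: [3.141, 0.046, 0.0]
wrist_force: [0.5, 0.7, 0.2]
gripper_width: 0.016
```

```bash
python3 - <<'E'
from h import *
from bench import robot
s=robot.sense()
for n in ["wrist"]:
    c=robot.read_camera(n);cv2.imwrite(f"pics/{n}2.png",c["image"][:,:,::-1])
    for k in HS:
        for a,ce in blobs(c,k,smin=70,vmin=25):
            p=ray(c,s,ce,.015)[0]
            if .2<p[0]<.75 and abs(p[1])<.25: print(n,k,a,ce.round(1),p.round(4))
E
```

```text
wrist red 1537 [246.7 172.4] [ 0.5357 -0.113 ]
wrist green 1584 [121.4 175.4] [ 0.5325 -0.053 ]
wrist blue 711 [  8.5 180.7] [0.5283 0.0015]
```

View pics/wrist2.png

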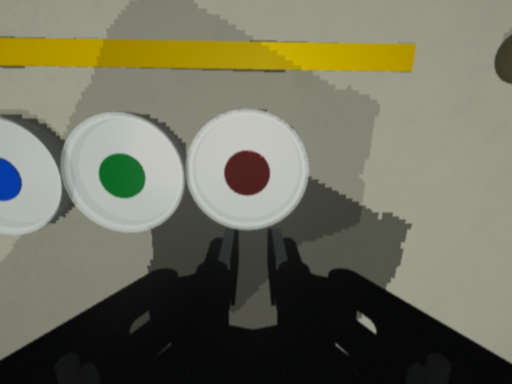

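The tips, near (235,230) and (270,230), straddle the rear of the red dish just short of contact, and clear of green. Now a slow push.

{"method": "drive_tool", "body": {"motion": [[[0.002, 0, 0, 0, 0, 0, 0.016], [0.004, 0, 0, 0, 0, 0, 0.016], [0.006, 0, 0, 0, 0, 0, 0.016], [0.009, 0, 0, 0, 0, 0, 0.016], [0.012, 0, 0, 0, 0, 0, 0.016], [0.015, 0, 0, 0, 0, 0, 0.016], [0.018, 0, 0, 0, 0, 0, 0.016], [0.021, 0, 0, 0, 0, 0, 0.016], [0.024, 0, 0, 0, 0, 0, 0.016], [0.026, 0, 0, 0, 0, 0, 0.016]]]}}

```text
clock: 4.0
eef_pos: [0.5183, -0.1157, 0.0053]
tcp_rot: [3.141, 0.045, 0.0]
wrist_force: [-0.2, -0.9, 0.8]
gripper_width: 0.016
```

```bash
cat > look.py <<'E'
import sys
from h import *
from bench import robot
s=robot.sense()
for n in sys.argv[2:]:
    c=robot.read_camera(n);cv2.imwrite(f"pics/{n}{sys.argv[1]}.png",c["image"][:,:,::-1])
    for k in HS:
        for a,ce in blobs(c,k,smin=70,vmin=25):
            p=ray(c,s,ce,.015)[0]
            if .2<p[0]<.75 and abs(p[1])<.25: print(n,k,a,ce.round(1),p.round(4))
E
python3 look.py 3 wrist side
```

```text
wrist red 1514 [252.6 177.9] [ 0.559  -0.1152]
wrist green 1337 [127.9 225.6] [ 0.5326 -0.053 ]
wrist blue 1097 [ 14.2 229.1] [0.529  0.0047]
side red 30 [267.6 211.9] [ 0.5607 -0.1164]
side green 35 [238.4 219.9] [ 0.5345 -0.0528]
side blue 53 [209.7 221.2] [0.5314 0.0078]
```

View pics/wrist3.png

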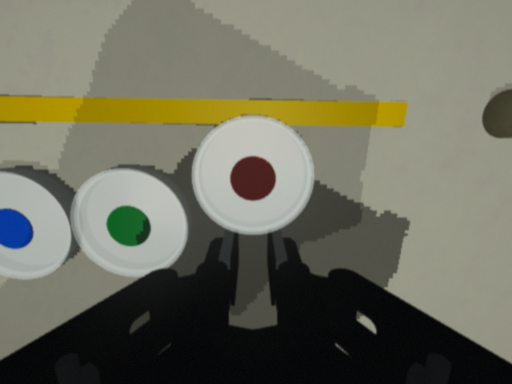

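The red dish is centred in the cradle and has come about 24 mm out. Green and blue haven't moved. About 96 mm to go.

{"method": "drive_tool", "body": {"motion": [[[0.002, 0, 0, 0, 0, 0, 0.016], [0.006, 0, 0, 0, 0, 0, 0.016], [0.011, 0, 0, 0, 0, 0, 0.016], [0.016, 0, 0, 0, 0, 0, 0.016], [0.021, 0, 0, 0, 0, 0, 0.016], [0.026, 0, 0, 0, 0, 0, 0.016], [0.031, 0, 0, 0, 0, 0, 0.016], [0.036, 0, 0, 0, 0, 0, 0.016], [0.041, 0, 0, 0, 0, 0, 0.016], [0.046, 0, 0, 0, 0, 0, 0.016]]]}}

```text
clock: 5.1
eef_pos: [0.5644, -0.1143, 0.0053]
tcp_rot: [-3.141, -0.045, 0.0]
wrist_force: [-0.0, 0.2, 0.4]
gripper_width: 0.0153
```

{"method": "drive_tool", "body": {"motion": [[[0.005, 0, 0, 0, 0, 0, 0.016], [0.01, 0, 0, 0, 0, 0, 0.016], [0.015, 0, 0, 0, 0, 0, 0.016], [0.02, 0, 0, 0, 0, 0, 0.016], [0.025, 0, 0, 0, 0, 0, 0.016], [0.03, 0, 0, 0, 0, 0, 0.016], [0.033, 0, 0, 0, 0, 0, 0.016], [0.036, 0, 0, 0, 0, 0, 0.016], [0.038, 0, 0, 0, 0, 0, 0.016], [0.039, 0, 0, 0, 0, 0, 0.016]]]}}

```text
clock: 6.1
eef_pos: [0.6031, -0.1132, 0.0053]
tcp_rot: [-3.141, -0.045, 0.0]
wrist_force: [-1.1, -0.4, 0.8]
gripper_width: 0.0163
```

```bash
python3 look.py 4 wrist side
```

```text
wrist red 1525 [252.6 177.8] [ 0.6439 -0.1127]
side red 25 [264.6 189.6] [ 0.6461 -0.1139]
side green 30 [238.3 220. ] [ 0.5343 -0.0525]
side blue 52 [209.7 221.3] [0.5312 0.0077]
```

View pics/wrist4.png

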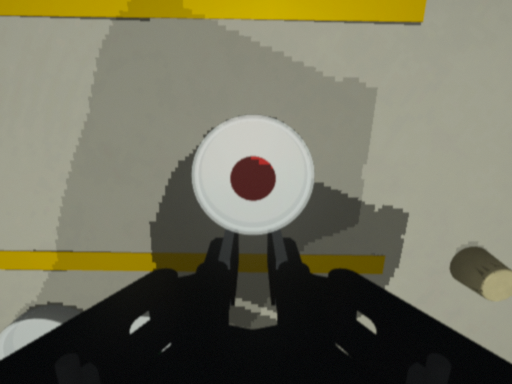

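The red dish (253,178) now lies between the lines at x≈0.644. I'll push 11 mm more to the middle, back off slowly and then rise.

{"method": "drive_tool", "body": {"motion": [[[0.002, 0, 0, 0, 0, 0, 0.016], [0.005, 0, 0, 0, 0, 0, 0.016], [0.008, 0, 0, 0, 0, 0, 0.016], [0.01, 0, 0, 0, 0, 0, 0.016], [0.011, 0, 0, 0, 0, 0, 0.016], [0.011, 0, 0, 0, 0, 0, 0.016], [0.009, 0, 0, 0, 0, 0, 0.016], [0.005, 0, 0, 0, 0, 0, 0.016], [-0.002, 0, 0, 0, 0, 0, 0.016], [-0.009, 0, 0, 0, 0, 0, 0.016]]]}}

```text
clock: 7.2
eef_pos: [0.5932, -0.1135, 0.0053]
tcp_rot: [-3.141, -0.045, 0.0]
wrist_force: [-0.3, -0.2, -0.0]
gripper_width: 0.0158
```

{"method": "drive_tool", "body": {"motion": [[[0, 0, -0.01, 0, 0, 0, 0.016], [0, 0, -0.03, 0, 0, 0, 0.016], [0, 0, -0.06, 0, 0, 0, 0.016], [0, 0, -0.1, 0, 0, 0, 0.016], [-0.03, 0, -0.14, 0, 0, 0, 0.016], [-0.06, 0, -0.18, 0, 0, 0, 0.016], [-0.1, 0, -0.2, 0, 0, 0, 0.016], [-0.1, 0, -0.2, 0, 0, 0, 0.016], [-0.1, 0, -0.2, 0, 0, 0, 0.016]]]}}

```text
clock: 8.1
eef_pos: [0.494, -0.1165, 0.2064]
tcp_rot: [3.14, 0.044, 0.003]
wrist_force: [-0.5, 0.7, -0.3]
gripper_width: 0.0165
```

```bash
python3 look.py 5 wrist side scene; python3 - <<'E'
from h import *
from bench import robot
s=robot.sense();c=robot.read_camera("wrist")
for t in tape(c,s): print(t)
c=robot.read_camera("scene")
for t in tape(c,s): print(t)
E
```

```text
wrist red 403 [252.1  22.3] [ 0.6549 -0.1124]
wrist green 260 [198.3 139.4] [ 0.5323 -0.0532]
wrist blue 281 [146.8 140.7] [0.5292 0.0068]
side red 35 [263.6 186.9] [ 0.657  -0.1121]
side green 36 [238.5 220. ] [ 0.5343 -0.053 ]
side blue 52 [209.7 221.3] [0.5312 0.0077]
scene red 78 [243.2 228.1] [ 0.6555 -0.1119]
scene green 58 [294.7 197.5] [ 0.5335 -0.0527]
scene blue 64 [326.4 201.1] [0.5301 0.007 ]
(np.int32(2711), array([198.,  89.]), ((588.4395141601562, -50.878082275390625), (12.282361030578613, 280.2322692871094), 0.8689585328102112), array([ 1.50000e-02, -1.00000e+00,  5.88576e+02, -5.10200e+01],
      dtype=float32))
(np.int32(1724), array([ 35., 207.]), ((676.3629760742188, -534.48046875), (144.43455505371094, 91.8558578491211), 72.13092803955078), array([ 3.12000e-01,  9.50000e-01,  6.78930e+02, -5.28349e+02],
      dtype=float32))
(np.int32(604), array([292., 221.]), ((589.178466796875, -50.13031005859375), (12.755106925964355, 278.7373962402344), 0.8915410041809082), array([ 1.6000e-02, -1.0000e+00,  5.8898e+02, -4.5058e+01], dtype=float32))
(np.int32(883), array([273., 266.]), ((720.865234375, -48.180084228515625), (12.864694595336914, 279.347900390625), 0.943699836730957), array([ 1.70000e-02, -1.00000e+00,  7.20498e+02, -4.26750e+01],
      dtype=float32))
```

View pics/wrist5.png

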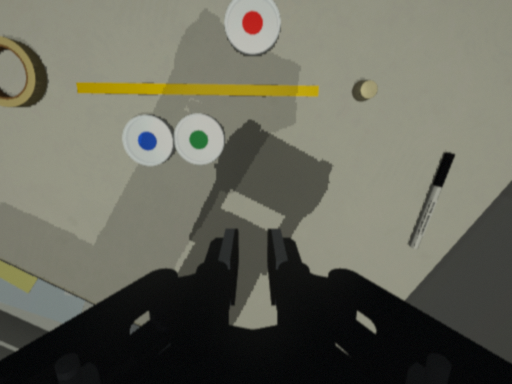

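View pics/scene5.png

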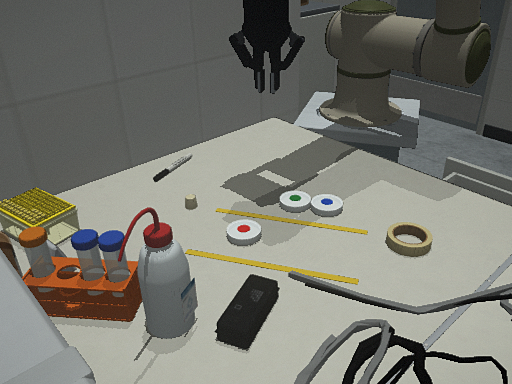

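The red dish, at scene (243,228), sits mid-lane between the tape lines. Green (295,198) and blue (326,201) are where they started, and the gripper is clear. I'll hand the job in.

```bash
python3 -c "
from bench import robot
print(robot.close_job())"
```

```text
the job is handed in; nothing more can be done
None
```

I slid the red dish straight out of the row and into the lane, backed off, raised the gripper clear and handed the job in at about 8.5 s. I pushed it with the two finger tips set 16 mm apart as a low cradle behind it.

- **Red dish:** it is at about (0.655, −0.112) m. That is within about 2 mm of the lane's middle in all three views, so it has close to 30 mm to spare to each tape line. It came out about 119 mm and moved less than 2 mm sideways overall.
- **Green and blue dishes:** they were within about 1 mm of their starting places, which is as fine as the cameras can measure.
- **Forces:** the wrist force readings stayed at about 1 N throughout.
- **Disagreements:** the views differed by about 2 mm, which is the stated calibration error. No check failed.

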